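# Mark the balance point of a carrier bar

## Task

Slide the long black bar along the balancing stand, without lifting it off, just until it tips over the stand's edge under its own weight, and let it rest there untouched. Then set the steel saddle clip astride the bar, gently, right above that edge so that the clip marks the bar's balance point, and leave the bar on the stand with the clip on it. Never press the bar hard, and leave the other things where they are.

Things in the scene. Friction and masses are not known exactly. Their poses are not given: they have to be found in the camera images.
- stand: Balancing stand of aluminium, fixed to the bench. Origin on the bench, straight below the fulcrum edge, on the centre line; x along the slide direction (level), y across, z up. Dark base plate x -300 to 160 mm, 90 mm wide, 12 mm thick. On it a flat deck 56 mm wide, top 60 mm above the bench, from x -300 mm to its sharp end at x 0, the fulcrum edge.
- edge (a point): Middle of the fulcrum edge: the sharp end of the deck, at deck height (60 mm above the bench). Beyond it, towards the stand's +x, is a gap.
- channel (a point): On the deck, mid-length of the channel that guides the bar: 39 mm wide, between two straight strips 8 mm wide, 6 mm high, from x -270 to -20 mm of the stand.
- catch (a point): Middle of the top of the catch block beyond the edge: 20 mm long (stand x 80 to 100 mm), 56 mm wide, top 9 mm lower than the deck. A bar that has tipped rests on the edge and on this catch, its front end down, sloping about 0.09 rad.
- bar: The long black box-section bar, 300 x 36 x 20 mm, 0.5 kg, lying in the channel, its front end past the edge. Origin: middle of its underside; x along the bar, as the stand's x; z up. A slug fixed inside, out of sight, puts its balance point anywhere up to 50 mm either side of the middle, at first always behind the edge: the bar must go towards the stand's +x. It takes 1 to 6 N to slide.
- bar_front (a point): Centre of the bar's front end face (bar x +150 mm, 10 mm above its underside), the end that drops.
- bar_rear (a point): Centre of the bar's rear end face (bar x -150 mm, 10 mm above its underside), the face to push on. When the bar tips, this end rises by 9 to 18 mm; fingers pressed against it can hold it back by rubbing, until they let go.
- clip: Steel saddle clip, 60 g, an inverted U on its two legs on the bench, on the robot's side of the stand: 24 mm long (x, to lie along the bar, either way round), 50 mm wide (y). Bridge 4 mm thick, its underside 10 mm above the feet; legs 42 mm apart inside: 3 mm of play each side of the bar. Origin: between the feet at foot level, z up; on the bar it is 10 mm above the bar's underside.
- lug (a point): Grip point on the clip's square lug, 44 mm above its feet. The lug, 16 x 16 mm, stands in the middle of the bridge, from 14 to 58 mm above the feet.
- disc_near: Bystander: black disc 100 mm across, 8 mm thick, lying beside the stand on the robot's side. Origin: centre of its underside.
- disc_far: Bystander: a like disc beyond the stand. Origin: centre of its underside.
- offcut: Bystander: short black bar 130 x 36 x 20 mm lying on the bench beyond the stand. Origin: centre of its underside.
- bottle: Bystander: white bottle 60 mm across, 150 mm high. Origin: centre of its underside.
Mind the look-alikes: they are no part of the job. What is meant by the clip is not purple, and is the larger of those in its own colour.

How it is judged:
On the way:
1. the bar has tipped over the edge by its own weight: it slopes by more than 0.05 rad, lying on the stand, with the robot not touching it (angle between bar's own z axis and vertical above 0.05 rad and contact force between bar and stand above 2 N and contact force between each of the arm, the fingers and bar below 0.1 N), for 0.2 s.
At the end, for the whole second after the job is handed in: The clip sits astride the bar, fully down on it (within 4 mm), square to it within 0.15 rad, and its middle is within 8 mm, along the bar, of the bar's true balance point; the bar lies in the channel on the stand, level or tipped on to the catch; both are at rest (x of balance_point in the frame of clip between -0.008 and 0.008 m and z of clip in the frame of bar between 0.006 and 0.014 m and y of clip in the frame of bar between -0.005 and 0.005 m and angle between the x axis of clip and the x axis of bar, either way round below 0.15 rad and angle between the z axis of clip and the z axis of bar, either way round below 0.1 rad and z of bar in the frame of stand between 0.05 and 0.072 m and y of bar in the frame of stand between -0.008 and 0.008 m and angle between bar's own z axis and vertical below 0.15 rad and linear speed of each of bar, clip below 0.02 m/s); the robot touches nothing.
It fails at once if the bar pressed on the stand with more than 30 N (contact force between bar and stand above 30 N).
It fails at once if the clip pressed on the bar with more than 25 N (contact force between clip and bar above 25 N).
It fails at once if the bar lifted off the stand (its middle more than 20 mm above the deck) (z of bar in the frame of stand above 0.08 m).
It fails at once if a disc, the short bar or the bottle shifted by more than 30 mm (distance of any of disc_near, disc_far, offcut, bottle from where it was at the start of the episode above 0.03 m).
It also fails if it takes over 72 s, if anything falls off the work surface, if the arm or the gripper's body presses on something with over 40 N, if the wrist force passes 120 N, or if a joint passes its speed limit or range.

## Robot

A 7-joint arm with a two-finger parallel gripper is mounted at the origin on the work surface. World frame = base frame: x ahead of the robot, y to its left, z up, the work surface at z = 0. Lengths are in m, angles in rad, forces in N, time in s.
With the tool pointing down it reaches from about 0.35 to 0.9 m from the base axis. Payload 8.1 kg.
Tool frame: the origin (TCP) lies at the centre of the arm's flange, where the gripper is bolted on; the fingertips stand 178 mm ahead of it and the grasp point (between the pads) lies 159 mm ahead of it; x points along the fingers, z is the direction in which the jaws open and shut, and the axes are right-handed (so a half turn about x gives the same grasp; the last joint's range is limited). The gripper opens to 92 mm and grips with 3 to 60 N. Pads are 19 mm wide; open, the fingers measure 130 mm over their backs; the gripper's body (75 mm by 190 mm) begins 47 mm behind the grasp point.
Start: joints at [-1.379, 0.434, 0.025, 1.573, -0.012, 1.134, -0.075], TCP at [0.182, 0.598, 0.405] pointing down, gripper open.
Joint ranges: [-2.62, 2.62], [-0.44, 2.09], [-1.27, 1.32], [0.08, 2.57], [-1.32, 4.46], [0.12, 2], [-2.74, 2.74]. Speed limits (rad/s): [2.22, 2.22, 3.01, 3.01, 3.14, 3.14, 3.14].

## Interface

Orientations are given as a rotation vector (axis times angle).
In Python, from cell import arm, get_image, search_frame, pinpoint gives the robot as it stands.
- The arm moves only by the tool arm_command, never from a script. Its argument "motion" is a list of rows, each a list of 7 numbers: the finger opening in mm, from 0 to 91.8, then the shift along the tool's x, y, z in mm, then the turn, a rotation vector about the tool's x, y, z in degrees. In form: [[fingers, x, y, z, ax, ay, az], ...]. A call has 1 to 5 rows; each row shifts and turns the commanded pose from where the row before left it, along the tool's axes as they then stand; what a row does not reach is not made up. A row lasts 1/8 s, in which the tool goes at most 62.5 mm and 10.7 degrees, less where a joint would pass 70% of its speed; a pose out of reach is approached as far as the arm can. A call with a gripper value outside its range is refused whole. The fingers move at their own pace and stop on an object; "newtons" is the grip in N (left out, the last holds). Time passes only in rows, so rows that do not move let the fingers close. It gives the time, the measured TCP pose, the force and the opening at its end, in the units of the state.
- arm.observe(): the state, without advancing time (a new reading comes with each control period).
- get_image(name): name is "scene" or "top" or "wrist"; returns a dict with "frame" (420x560x3 uint8, red, green, blue), "range_z" (420x560 float32, m along the optical axis (not along the pixel's ray), 0 where there is no reading), "K" (3x3 intrinsics, pixels), "origin" and "rotation" of the camera in the world; the wrist camera has in their place "tool_from_camera" (4x4, takes a point from camera to tool coordinates, whose origin is the TCP and whose axes are the tool frame's). Camera axes: x right, y down, z forward; pixel columns grow to the right and rows downward; lengths in m; the calibration is good to about 2 mm. A picture is of the moment at which its call begins: read the wrist's pose just before it.
- arm.sign_off(): hands the job in, once; it reports no verdict.
Trained networks look in the newest picture that a camera, given by its name, has taken for a name from the list of things; names that differ only in an ending like _2 or _b are one class to them, and where a whole thing is asked for, a point or a joint stands for the part that bears it (a point fixed in the world has none). Each returns a list of dicts, best first, with "p" (0 to 1); they miss things now and then, are a little off and sometimes report something else, mostly with a low value. They report only what shows in the picture. A call takes as long as a camera call. They do not tell look-alikes from the thing itself.
- search_frame(camera, target): "point" ([x, y, z] in m, in world coordinates, good to about 4 mm: the middle of the surface that is visible of it).
- pinpoint(camera, target): "point" ([x, y, z] in m, in world coordinates, good to about 4 mm: a listed point, or the origin of a listed thing).
The state is a dict: "clock": time; "joints": joint angles; "dq": joint speeds; "joint_efforts": joint torques, N m; "position": TCP position; "ee_rot": TCP orientation; "force": force on the tool from outside, world axes, zero at the start; "ft_torque": the same for the moment, N m; "width": opening from 0.0 (shut) to 1.0 (fully open).
Only numpy, scipy, OpenCV 4.12 (cv2) and the standard library are available. Lean on these libraries where they do the work, as an engineer would, in place of code of your own. Each camera call takes 0.05 s, during which the arm holds its last target. There are 200 camera calls.

## Working session

There is one attempt and no reset: what is moved stays moved. The work goes in short steps, Python scripts to look and compute and a tool call to move; the robot and the scene stay as the last step left them, time stands still between calls to the robot, and variables do not carry over. Pictures are saved under pics/ and viewed, about 8 in all and at most 12, crops included, and the job is handed in when it is done.

Besides the shell and the picture viewer there is one more tool, called as name(argument=value, ...) on one line, values as JSON. arm_command: Moves the arm, as the interface text tells. Its arguments: {"type":"object","properties":{"motion":{"type":"array"},"newtons":{"type":"number"}},"required":["motion"]}

```bash
mkdir -p pics; ls; cat > h.py <<'E'
import numpy as np, cv2
from scipy.spatial.transform import Rotation as R
from cell import arm, get_image, search_frame, pinpoint
def save(im,name): cv2.imwrite('pics/'+name, im['frame'][:,:,::-1])
def world(im,u,v):
    z=im['range_z'][int(v),int(u)]; K=im['K']
    return np.array(im['origin'])+np.array(im['rotation'])@(z*np.linalg.inv(K)@[u,v,1])
def proj(im,p):
    c=np.array(im['rotation']).T@(np.array(p)-im['origin']); q=im['K']@c; return q[:2]/q[2]
E
python3 - <<'E'
from h import *
np.set_printoptions(precision=4,suppress=True)
print(arm.observe())
ims={}
for c in ('top','scene'):
    im=get_image(c); save(im,c+'1.png'); print(c,im['origin'])
    for n in ['edge','channel','catch','bar','bar_front','bar_rear','clip','lug','disc_near','disc_far','offcut','bottle']:
        for d in pinpoint(c,n)[:4]: print(n,np.array(d['point']),round(d['p'],2),proj(im,d['point']).round())
E
```

```text
pics
{'clock': 0.0, 'joints': array([-1.3786,  0.4352,  0.025 ,  1.5741, -0.0116,  1.134 , -0.0751]), 'dq': array([-0.0001, -0.0004, -0.0001, -0.0002,  0.    ,  0.0023, -0.0031]), 'joint_efforts': array([ -0.0001, -66.7865,   0.9844, -31.4444,  -0.0607,   0.0431,
         0.0002]), 'position': array([0.1816, 0.5978, 0.4039]), 'ee_rot': array([-0.9903,  1.3356,  0.9885]), 'force': array([-0.6438,  0.3508,  0.721 ]), 'ft_torque': array([ 0.0562, -0.0258, -0.0358]), 'width': 0.998331580463296}
top [0.3634 0.1138 1.1225]Traceback (most recent call last):
  File "<stdin>", line 8, in <module>
  File "h.py", line 9, in proj
    c=np.array(im['rotation']).T@(np.array(p)-im['origin']); q=im['K']@c; return q[:2]/q[2]
                                                               ~~~~~~~^~
ValueError: matmul: Input operand 1 does not have enough dimensions (has 0, gufunc core with signature (n?,k),(k,m?)->(n?,m?) requires 1)
```

```bash
python3 - <<'E'
import re
s=open('h.py').read().replace("np.array(im['rotation'])","rot(im)")
s=s.replace("def world","def rot(im):\n    r=np.array(im['rotation']); return R.from_rotvec(r).as_matrix() if r.size==3 else r.reshape(3,3)\ndef world")
open('h.py','w').write(s)
E
python3 - <<'E'
from h import *
np.set_printoptions(precision=4,suppress=True)
for c in ('top','scene'):
    im=get_image(c); save(im,c+'1.png'); print(c,im['origin'],im['rotation'])
    for n in ['edge','channel','catch','bar','bar_front','bar_rear','clip','lug','disc_near','disc_far','offcut','bottle']:
        for d in pinpoint(c,n)[:4]: print(n,np.array(d['point']),round(d['p'],2),proj(im,d['point']).round())
E
```

```text
top [0.3634 0.1138 1.1225] [-2.1218  2.1087 -0.2079]
edge [0.6154 0.0391 0.0618] 0.88 [314. 198.]
edge [0.626  0.1304 0.0525] 0.39 [279. 195.]
channel [ 0.5965 -0.1053  0.0601] 0.58 [369. 206.]
catch [0.6273 0.1317 0.0515] 0.82 [278. 195.]
bar [ 0.604  -0.0569  0.0629] 0.63 [350. 203.]
bar [ 0.535   0.1925 -0.003 ] 0.63 [256. 232.]
bar_front [0.6219 0.092  0.0701] 0.9 [293. 195.]
bar_front [0.6273 0.1304 0.0479] 0.31 [279. 195.]
bar_rear [ 0.5794 -0.2024  0.0733] 0.55 [408. 211.]
bar_rear [0.4028 0.4125 0.0028] 0.37 [173. 280.]
clip [ 0.4987 -0.0199 -0.0023] 0.76 [334. 246.]
clip [ 0.4795 -0.1061 -0.0003] 0.58 [366. 253.]
clip [ 0.5801 -0.2044  0.0709] 0.58 [408. 211.]
clip [ 0.4084 -0.0562 -0.0005] 0.55 [348. 279.]
lug [ 0.5043 -0.0175  0.0471] 0.74 [335. 241.]
lug [ 0.4819 -0.1136  0.0344] 0.65 [371. 251.]
lug [ 0.412  -0.0546  0.0395] 0.55 [350. 277.]
disc_near [ 0.5318  0.1912 -0.0029] 0.59 [257. 233.]
disc_far [0.7639 0.1186 0.001 ] 0.77 [284. 152.]
offcut [ 0.7159 -0.1128 -0.0051] 0.89 [365. 170.]
offcut [0.6192 0.093  0.0673] 0.71 [293. 196.]
bottle [0.4047 0.4143 0.006 ] 0.82
[... 202 characters left out ...]
[200. 255.]
bar_front [ 0.7137 -0.1134 -0.0015] 0.24 [182. 326.]
bar_rear [ 0.5834 -0.203   0.0727] 0.84 [122. 258.]
clip [ 0.4114 -0.0506 -0.0018] 0.83 [195. 198.]
clip [ 0.4991 -0.0194 -0.0026] 0.82 [214. 227.]
clip [ 0.4823 -0.1052  0.0012] 0.75 [173. 227.]
lug [ 0.5012 -0.0212  0.0449] 0.84 [211. 215.]
lug [ 0.4071 -0.0579  0.0386] 0.63 [189. 186.]
lug [ 0.4782 -0.1115  0.0341] 0.57 [168. 217.]
lug [ 0.5925 -0.1056  0.0648] 0.52 [173. 255.]
disc_near [ 0.5294  0.196  -0.0006] 0.77 [312. 220.]
offcut [ 0.7118 -0.1123 -0.0023] 0.85 [182. 325.]
bottle [ 0.4018  0.4115 -0.0042] 0.6 [385. 162.]
bottle [ 0.5281  0.1954 -0.0006] 0.54 [312. 219.]
bottle [ 0.4996 -0.0215 -0.0019] 0.25 [213. 227.]
```

View pics/top1.png

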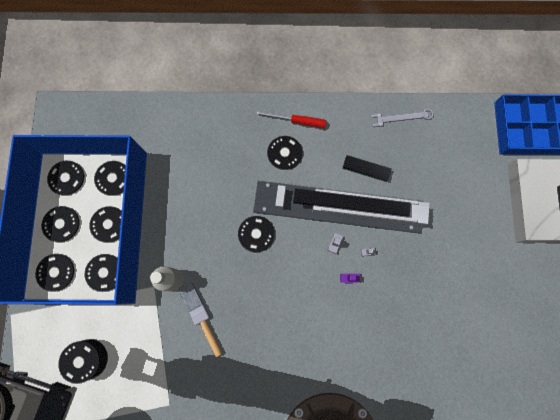

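View pics/scene1.png

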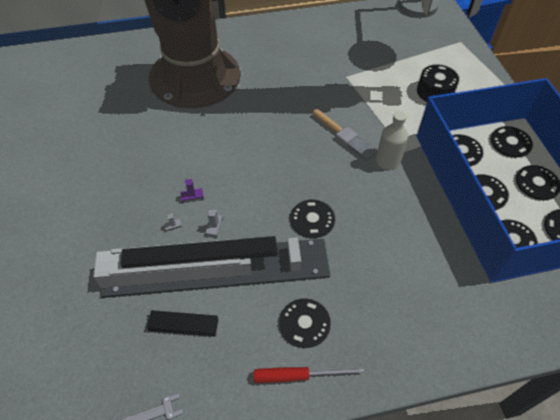

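```bash
cat >> h.py <<'E'
def Rt(yaw_jaw, pitch=None):
    "tool pointing down, jaw (z) axis at world yaw"
    z=np.array([np.cos(yaw_jaw),np.sin(yaw_jaw),0]); x=np.array([0,0,-1.]); return np.column_stack([x,np.cross(z,x),z])
def delta(p,Rm,P=None,Q=None):
    "total shift (mm) and turn (deg) in tool axes from pose P,Q (measured) to p,Rm"
    if P is None: s=arm.observe(); P=s['position']; Q=R.from_rotvec(s['ee_rot']).as_matrix()
    return Q.T@(np.array(p)-P)*1e3, np.degrees(R.from_matrix(Q.T@Rm).as_rotvec())
E
python3 - <<'E'
from h import *
np.set_printoptions(precision=3,suppress=True)
s=arm.observe(); print(R.from_rotvec(s['ee_rot']).as_matrix())
w=get_image('wrist'); print(w['tool_from_camera'],w['K'])
im=get_image('top'); K=im['K']; print(K)
v,u=np.mgrid[:420,:560]; z=im['range_z']
P=np.stack([(u-K[0,2])/K[0,0]*z,(v-K[1,2])/K[1,1]*z,z],-1)@rot(im).T+im['origin']
np.save('P.npy',P)
m=(P[...,2]>.072)&(P[...,2]<.09)&(abs(P[...,0]-.6)<.06)&(P[...,1]>-.25)&(P[...,1]<.15)
print('bar',m.sum(),np.median(P[m][:,2]),cv2.minAreaRect((P[m][:,:2]*1000).astype(np.float32)))
for c in [(.5,-.02),(.48,-.107),(.41,-.055)]:
    d=np.hypot(P[...,0]-c[0],P[...,1]-c[1])<.04; q=P[d&(P[...,2]>.006)]; t=q[q[:,2]>.045]
    print(c,len(q),q[:,2].max(),cv2.minAreaRect((q[q[:,2]<.03][:,:2]*1000).astype(np.float32)),t[:,:2].mean(0) if len(t) else 0,len(t))
crop=im['frame'][215:295,310:410,::-1]; cv2.imwrite('pics/crop.png',cv2.resize(crop,None,fx=6,fy=6,interpolation=cv2.INTER_CUBIC))
E
```

```text
[[-0.    -0.957  0.291]
 [ 0.     0.291  0.957]
 [-1.     0.     0.   ]]
[[ 0.001 -0.26   0.966  0.019]
 [ 0.001 -0.966 -0.26   0.069]
 [ 1.     0.001 -0.001  0.   ]
 [ 0.     0.     0.     1.   ]] [[314.211   0.    280.936]
 [  0.    314.211 205.469]
 [  0.      0.      1.   ]]
[[414.666   0.    283.49 ]
 [  0.    414.666 212.326]
 [  0.      0.      1.   ]]
bar 1671 0.08150043564948684 ((598.8825073242188, -56.26786804199219), (300.01458740234375, 47.67447280883789), 84.31735229492188)
(0.5, -0.02) 183 0.06270651728966214 ((497.950439453125, -19.93353271484375), (51.748172760009766, 62.17188262939453), 42.271484375) [ 0.503 -0.02 ] 43
(0.48, -0.107) 98 0.047692389242076416 ((476.0354309082031, -116.67449951171875), (56.03860855102539, 54.81120300292969), 75.22595977783203) [ 0.481 -0.109] 4
(0.41, -0.055) 185 0.06308142901446612 ((415.0984802246094, -56.83832931518555), (62.82209777832031, 56.598716735839844), 32.72824478149414) [ 0.412 -0.057] 48
```

View pics/crop.png

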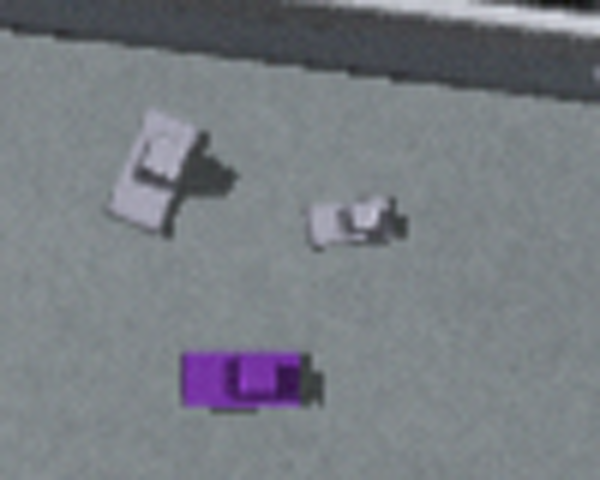

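```bash
python3 - <<'E'
from h import *
np.set_printoptions(precision=1,suppress=True)
print(*delta([.49,-.05,.42],Rt(np.radians(82))))
E
```

```text
[ -15.3 -483.4 -530.4] [-8.9  0.   0. ]
```

arm_command(motion=[[0, -2, -40, -44, 0, 0, 0], [0, -2, -40, -44, 0, 0, 0], [0, -2, -40, -44, 0, 0, 0], [0, -2, -40, -44, 0, 0, 0], [0, -2, -40, -44, 0, 0, 0]])

```text
clock: 2.12
position: [0.3097, 0.3275, 0.415]
ee_rot: [-0.989, 1.334, 0.989]
force: [0.7, -0.0, -0.1]
width: 0.504
```

arm_command(motion=[[0, -1, -40, -44, 0, 0, 0], [0, -1, -40, -44, 0, 0, 0], [0, -1, -40, -44, 0, 0, 0], [0, -1, -40, -44, 0, 0, 0], [0, -1, -40, -44, 0, 0, 0]])

```text
clock: 2.75
position: [0.437, 0.0589, 0.4202]
ee_rot: [-0.989, 1.333, 0.989]
force: [1.1, 0.9, 0.0]
width: 0.008
```

arm_command(motion=[[0, 0, -40, -44, 0, 0, 0], [0, 0, -40, -44, 0, 0, 0], [0, 0, 0, 0, -8.9, 0, 0], [0, 0, 0, 0, 0, 0, 0], [0, 0, 0, 0, 0, 0, 0]])

```text
clock: 3.38
position: [0.4873, -0.046, 0.4197]
ee_rot: [-1.104, 1.273, 1.105]
force: [0.3, 0.4, -0.2]
width: 0.006
```

```bash
cat >> h.py <<'E'
def wrist():
    s=arm.observe(); w=get_image('wrist'); T=np.array(w['tool_from_camera']); Q=R.from_rotvec(s['ee_rot']).as_matrix()
    w['rotation']=Q@T[:3,:3]; w['origin']=Q@T[:3,3]+s['position']
    return w
def cloud(im):
    K=im['K']; v,u=np.mgrid[:420,:560]; z=im['range_z']
    return np.stack([(u-K[0,2])/K[0,0]*z,(v-K[1,2])/K[1,1]*z,z],-1)@rot(im).T+im['origin']
E
python3 - <<'E'
from h import *
np.set_printoptions(precision=4,suppress=True)
w=wrist(); save(w,'w1.png'); P=cloud(w); np.save('P.npy',P)
for n in ['edge','channel','catch','bar','bar_front','bar_rear','clip','lug']:
    for d in pinpoint('wrist',n)[:3]: print(n,np.array(d['point']),round(d['p'],2),proj(w,d['point']).round())
dark=w['frame'].max(2)<60
m=(P[...,2]>.074)&(P[...,2]<.09)&(abs(P[...,0]-.6)<.06)&(P[...,1]>-.25)&(P[...,1]<.15)
r=cv2.minAreaRect((P[m][:,:2]*1000).astype(np.float32)); print('bar',m.sum(),np.median(P[m][:,2]),r)
d=np.hypot(P[...,0]-.5,P[...,1]+.02)<.045
for lo,hi in ((.008,.022),(.05,.07)):
    q=P[d&(P[...,2]>lo)&(P[...,2]<hi)]; print('clip',len(q),q.mean(0),cv2.minAreaRect((q[:,:2]*1000).astype(np.float32)))
E
```

```text
catch [0.6222 0.1297 0.0515] 0.65 [439. 272.]
clip [ 0.5038 -0.0243 -0.0022] 0.97 [299. 186.]
clip [ 0.482  -0.109  -0.0008] 0.62 [232. 179.]
clip [ 0.4086 -0.0637 -0.0005] 0.61 [258. 116.]
lug [ 0.4772 -0.1106  0.0301] 0.79 [226. 180.]
lug [ 0.4096 -0.052   0.0413] 0.68 [266. 114.]
lug [ 0.5035 -0.0167  0.0428] 0.63 [308. 193.]
bar 62 0.08034986586979248 ((616.0529174804688, -58.7449951171875), (298.6781005859375, 11.818740844726562), 82.06623077392578)
clip 499 [ 0.4989 -0.0206  0.0145] ((503.3956604003906, -20.507089614868164), (24.217666625976562, 50.30084991455078), 66.97327423095703)
clip 221 [ 0.5026 -0.0205  0.058 ] ((503.1533203125, -20.394874572753906), (16.10527801513672, 15.91694164276123), 66.8736801147461)
```

View pics/w1.png

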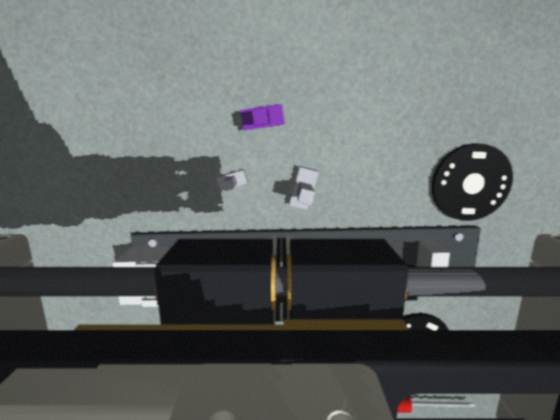

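arm_command(motion=[[0, 0, -50, 0, 0, 0, 0], [0, 0, -50, 0, 0, 0, 0], [0, 0, -50, 0, 0, 0, 0], [0, 0, 0, 0, 0, 0, 0], [0, 0, 0, 0, 0, 0, 0]])

```text
clock: 4.45
position: [0.6356, -0.0677, 0.4192]
ee_rot: [-1.105, 1.273, 1.106]
force: [-1.2, -0.1, 0.5]
width: 0.005
```

```bash
cat > bar.py <<'E'
from h import *
np.set_printoptions(precision=4,suppress=True)
import sys
def bar(w,P,yaw=np.radians(82.07)):
    d=np.array([np.cos(yaw),np.sin(yaw)]); n=np.array([-d[1],d[0]]); e=np.array([.6148,.0396])
    X=(P[...,:2]-e)@d; Y=(P[...,:2]-e)@n
    return X,Y
E
python3 - <<'E'
from bar import *
w=wrist(); save(w,'w2.png'); P=cloud(w); np.save('P.npy',P); np.save('F.npy',w['frame'])
print(arm.observe()['position'])
for n in ['edge','channel','catch','bar','bar_front','bar_rear']:
    for d in pinpoint('wrist',n)[:2]: print(n,np.array(d['point']),round(d['p'],2),proj(w,d['point']).round())
m=(P[...,2]>.073)&(P[...,2]<.09)&(abs(P[...,0]-.6)<.07)&(P[...,1]>-.25)&(P[...,1]<.15)
r=cv2.minAreaRect((P[m][:,:2]*1000).astype(np.float32)); print('bar',m.sum(),np.median(P[m][:,2]),r)
m=(P[...,2]>.055)&(P[...,2]<.065)&(abs(P[...,0]-.6)<.07)
X,Y=bar(w,P); print('deck',m.sum(),X[m].min(),X[m].max(),Y[m].min(),Y[m].max(),np.median(P[m][:,2]))
print(np.percentile(X[m],[.5,99,99.5]))
m=(P[...,2]>.045)&(P[...,2]<.054)&(abs(P[...,0]-.6)<.07); print('catch',m.sum(),np.percentile(X[m],[1,99]),np.percentile(Y[m],[1,99]))
E
```

```text
[ 0.6352 -0.0676  0.4196]
catch [0.623  0.1271 0.0499] 0.84 [455. 149.]
catch [0.6199 0.0937 0.071 ] 0.28 [433. 153.]
bar [ 0.5987 -0.0572  0.0556] 0.76 [286. 151.]
bar [ 0.5003 -0.022  -0.0019] 0.51 [304.  59.]
bar_front [0.6203 0.0965 0.0703] 0.9 [436. 153.]
bar_rear [ 0.5795 -0.2035  0.0661] 0.83 [146. 153.]
bar 10670 0.080538286599358 ((601.676025390625, -56.274627685546875), (300.01947021484375, 36.27348709106445), 83.15058898925781)
deck 2726 -0.3020128062643571 0.016391080698119165 -0.03152510421414825 0.029083252071093493 0.060712441333979655
[-0.301  -0.0025 -0.0015]
catch 1150 [-0.2413  0.0987] [-0.0243  0.0309]
```

View pics/w2.png

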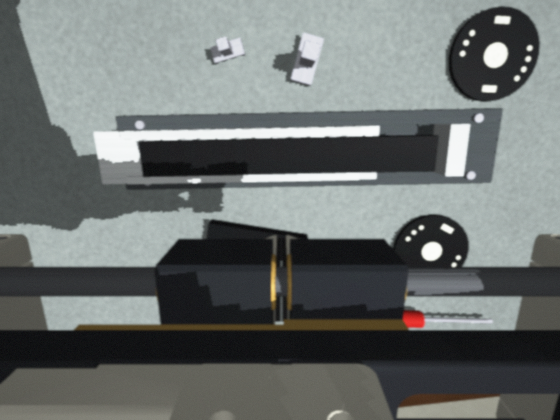

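```bash
python3 - <<'E'
from bar import *
P=np.load('P.npy'); X,Y=bar(None,P)
def rect(m,name):
    m=cv2.morphologyEx(m.astype(np.uint8),cv2.MORPH_OPEN,np.ones((3,3)))>0
    q=(P[m][:,:2]*1000).astype(np.float32); r=cv2.minAreaRect(q); print(name,m.sum(),r)
near=(abs(Y)<.05)&(X>-.31)&(X<.17)
rect(near&(P[...,2]>.055)&(P[...,2]<.09)&(X<.02),'deck+bar')
rect(near&(P[...,2]>.008)&(P[...,2]<.09),'base all')
rect(near&(P[...,2]>.045)&(P[...,2]<.055)&(X>.06)&(X<.12),'catch')
rect(near&(P[...,2]>.074)&(P[...,2]<.09),'bar')
# edge: deck pixels beside bar
d=(P[...,2]>.057)&(P[...,2]<.064)&(abs(Y)<.027)
for lo,hi in ((-.027,-.02),(.02,.027)):
    m=d&(Y>lo)&(Y<hi); print(np.percentile(X[m],[95,98,99,100]),m.sum())
E
```

```text
deck+bar 15773 ((596.3819580078125, -100.02821350097656), (322.3370361328125, 55.72321701049805), 83.12540435791016)
base all 29139 ((604.8885498046875, -31.315704345703125), (460.8094482421875, 90.15266418457031), 83.11854553222656)
catch 1091 ((623.8624267578125, 127.98628234863281), (21.609073638916016, 55.72030258178711), 83.30377197265625)
bar 10644 ((601.676025390625, -56.274627685546875), (300.01947021484375, 36.27348709106445), 83.15058898925781)
[-0.0035 -0.002  -0.0012 -0.0008] 324
[-0.0039 -0.0025 -0.0018 -0.0012] 302
```

```bash
cat > bar.py <<'E'
from h import *
np.set_printoptions(precision=4,suppress=True)
YAW=np.radians(83.12); d2=np.array([np.cos(YAW),np.sin(YAW)]); n2=np.array([-d2[1],d2[0]]); E2=np.array([.6133,.0382])
def st(x,y,z): return np.r_[E2+x*d2+y*n2,z]
def xy(P): return (P[...,:2]-E2)@d2,(P[...,:2]-E2)@n2
def barfit(cam='scene'):
    im=wrist() if cam=='wrist' else get_image(cam); P=cloud(im); X,Y=xy(P); s=arm.observe(); print('tool X,Y,z',*xy(s['position']),s['position'][2],'F',s['force'],'t',s['clock'])
    m=(abs(Y)<.014)&(X>-.26)&(X<.22)&(P[...,2]>.055)&(P[...,2]<.11)&(im['frame'].max(2)<70)
    x=X[m]; z=P[...,2][m]; 
    for _ in range(3):
        f=np.polyfit(x,z,1); k=abs(z-np.polyval(f,x))<.004; x,z=x[k],z[k]
    print(cam,'n',len(x),'slope',f[0],'z at edge',f[1],'X range',np.percentile(x,[0,.5,99.5,100])); return im,P
E
python3 - <<'E'
from bar import *
np.set_printoptions(precision=2,suppress=True)
p=st(-.276,0,.2425); print(p,*delta(p,Rt(YAW)))
barfit(); barfit('top')
E
```

```text
[ 0.58 -0.24  0.24] [ 177.61   31.47 -174.53] [-1.11  0.03  0.03]
tool X,Y,z -0.10219050426556087 -0.03485075238302096 0.42012592811450444 F [-0.74 -0.22 -0.12] t 4.85
scene n 1924 slope 0.0011811451934549252 z at edge 0.07957774359748739 X range [-0.24 -0.24  0.05  0.06]
tool X,Y,z -0.10220305552751555 -0.03493726582706827 0.420064969172872 F [0.21 0.24 0.05] t 4.9
top n 797 slope -2.6020670783070204e-05 z at edge 0.08157668620980624 X range [-0.15 -0.15  0.05  0.05]
```

arm_command(motion=[[0, 0, 10, -58, -1.1, 0, 0], [0, 0, 11, -58, 0, 0, 0], [0, 0, 11, -58, 0, 0, 0], [0, 55, 0, 0, 0, 0, 0], [0, 55, 0, 0, 0, 0, 0]])

```text
clock: 5.52
position: [0.582, -0.2372, 0.3093]
ee_rot: [-1.12, 1.263, 1.117]
force: [1.4, 0.7, -0.1]
width: 0.001
```

arm_command(motion=[[0, 40, 0, 0, 0, 0, 0], [0, 0, 0, 0, 0, 0, 0], [0, 0, 0, 0, 0, 0, 0]])

```text
clock: 5.9
position: [0.5829, -0.2365, 0.2714]
ee_rot: [-1.121, 1.263, 1.118]
force: [-0.7, -0.6, 0.6]
width: 0.007
```

```bash
python3 - <<'E'
from bar import *
np.set_printoptions(precision=2,suppress=True)
p=st(-.276,0,.2425); print(p,*delta(p,Rt(YAW)))
barfit()
w=wrist();save(w,'w3.png'); P=cloud(w); X,Y=xy(P)
for r in (245,280,310): print([(c,*np.round([w['range_z'][r,c],X[r,c],Y[r,c],P[r,c,2]],3)) for c in (150,200,240,270,300,340,380,400,420)])
E
```

```text
[ 0.58 -0.24  0.24] [28.9   2.75  0.4 ] [-0.02 -0.03  0.11]
tool X,Y,z -0.2764348554561792 -0.002854079948057473 0.2719015554960315 F [ 0.4   0.06 -0.57] t 5.95
scene n 1896 slope 0.0005776222262685552 z at edge 0.07947072230057846 X range [-0.24 -0.24  0.06  0.06]
[(150, np.float64(0.271), np.float64(-0.39), np.float64(-0.038), np.float64(-0.0)), (200, np.float64(0.087), np.float64(-0.299), np.float64(0.033), np.float64(0.171)), (240, np.float64(0.089), np.float64(-0.288), np.float64(0.032), np.float64(0.169)), (270, np.float64(0.089), np.float64(-0.28), np.float64(0.032), np.float64(0.17)), (300, np.float64(0.087), np.float64(-0.271), np.float64(0.033), np.float64(0.171)), (340, np.float64(0.088), np.float64(-0.26), np.float64(0.033), np.float64(0.171)), (380, np.float64(0.089), np.float64(-0.249), np.float64(0.032), np.float64(0.17)), (400, np.float64(0.184), np.float64(-0.207), np.float64(-0.004), np.float64(0.081)), (420, np.float64(0.184), np.float64(-0.195), np.float64(-0.004), np.float64(0.081))]
[(150, np.float64(0.083), np.float64(-0.311), np.float64(0.026), np.float64(0.17
[... 731 characters left out ...]
4(-0.101), np.float64(0.001)), (200, np.float64(0.077), np.float64(-0.296), np.float64(0.021), np.float64(0.184)), (240, np.float64(0.078), np.float64(-0.287), np.float64(0.021), np.float64(0.184)), (270, np.float64(0.078), np.float64(-0.279), np.float64(0.021), np.float64(0.184)), (300, np.float64(0.078), np.float64(-0.272), np.float64(0.02), np.float64(0.183)), (340, np.float64(0.078), np.float64(-0.262), np.float64(0.021), np.float64(0.184)), (380, np.float64(0.078), np.float64(-0.252), np.float64(0.02), np.float64(0.183)), (400, np.float64(0.078), np.float64(-0.247), np.float64(0.021), np.float64(0.184)), (420, np.float64(0.28), np.float64(-0.153), np.float64(-0.097), np.float64(0.007))]
```

View pics/w3.png

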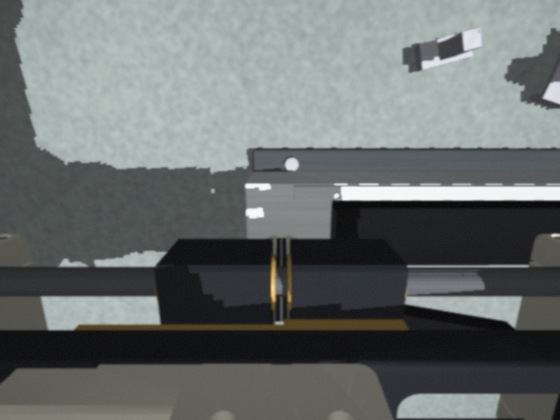

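arm_command(motion=[[0, 14, 2.7, 0, 0, 0, 0], [0, 9, 0, 0, 0, 0, 0], [0, 5, 0, 0, 0, 0, 0], [0, 0, 0, 0, 0, 0, 0], [0, 0, 0, 0, 0, 0, 0]])

```text
clock: 6.62
position: [0.5797, -0.2359, 0.2419]
ee_rot: [-1.12, 1.264, 1.12]
force: [0.3, -0.6, 0.3]
width: 0.006
```

arm_command(motion=[[0, 0, 0, 6, 0, 0, 0], [0, 0, 0, 6, 0, 0, 0], [0, 0, 0, 6, 0, 0, 0], [0, 0, 0, 6, 0, 0, 0], [0, 0, 0, 0, 0, 0, 0]])

```text
clock: 7.25
position: [0.5826, -0.2112, 0.2418]
ee_rot: [-1.12, 1.263, 1.121]
force: [0.4, 1.0, 0.7]
width: 0.005
```

```bash
python3 - <<'E'
from bar import *
np.set_printoptions(precision=3,suppress=True)
barfit()
E
```

```text
tool X,Y,z -0.2514333775918599 0.000593485109921009 0.24171982572744802 F [-1.176 -0.503 -0.52 ] t 7.3
scene n 1794 slope 0.0008990321505213791 z at edge 0.07955259232508845 X range [-0.252 -0.232  0.065  0.068]
```

arm_command(motion=[[0, 0, 0, 6, 0, 0, 0], [0, 0, 0, 6, 0, 0, 0], [0, 0, 0, 6, 0, 0, 0], [0, 0, 0, 6, 0, 0, 0], [0, 0, 0, 3, 0, 0, 0]])

```text
clock: 7.92
position: [0.5858, -0.1846, 0.2418]
ee_rot: [-1.12, 1.263, 1.12]
force: [-0.1, -3.4, -0.1]
width: 0.002
```

arm_command(motion=[[0, 0, 0, 0, 0, 0, 0], [0, 0, 0, -4, 0, 0, 0], [0, 0, 0, 0, 0, 0, 0], [0, 0, 0, 0, 0, 0, 0], [0, 0, 0, 0, 0, 0, 0]])

```text
clock: 8.55
position: [0.5852, -0.1891, 0.2417]
ee_rot: [-1.12, 1.264, 1.12]
force: [-0.4, 0.1, 0.5]
width: 0.004
```

```bash
python3 - <<'E'
from bar import *
np.set_printoptions(precision=3,suppress=True)
barfit()
w,P=barfit('wrist')
X,Y=xy(P); m=(abs(Y)<.015)&(P[...,2]>.073)&(P[...,2]<.09); print(np.percentile(X[m],[0,1,2,98,99,100]))
E
```

```text
tool X,Y,z -0.22897767968918162 0.0006543058275857635 0.24172342108380113 F [ 0.     0.938 -0.524] t 8.6
scene n 1780 slope 0.0006084497861617652 z at edge 0.07952834866999177 X range [-0.23  -0.205  0.091  0.093]
tool X,Y,z -0.22898048688558947 0.0006560207696984019 0.24171285820665986 F [ 0.428 -0.063 -0.354] t 8.65
wrist n 3441 slope -0.010124098434304013 z at edge 0.07914157863983416 X range [-0.231 -0.229 -0.108 -0.106]
[-0.233 -0.232 -0.23  -0.109 -0.108 -0.106]
```

arm_command(motion=[[0, 0, 0, 4, 0, 0, 0], [0, 0, 0, 5, 0, 0, 0], [0, 0, 0, -4, 0, 0, 0], [0, 0, 0, 0, 0, 0, 0], [0, 0, 0, 0, 0, 0, 0]])

```text
clock: 9.28
position: [0.5858, -0.1842, 0.2417]
ee_rot: [-1.12, 1.264, 1.12]
force: [-0.9, 0.2, -0.2]
width: 0.005
```

arm_command(motion=[[0, 0, 0, 4, 0, 0, 0], [0, 0, 0, 5, 0, 0, 0], [0, 0, 0, -4, 0, 0, 0], [0, 0, 0, 0, 0, 0, 0], [0, 0, 0, 0, 0, 0, 0]])

```text
clock: 9.9
position: [0.5864, -0.1793, 0.2417]
ee_rot: [-1.12, 1.264, 1.12]
force: [0.7, 0.1, 0.1]
width: 0.003
```

```bash
python3 - <<'E'
from bar import *
np.set_printoptions(precision=3,suppress=True)
barfit()
E
```

```text
tool X,Y,z -0.21906906462497008 0.0006451309151921694 0.24173220270694348 F [-0.297 -0.235  0.471] t 9.95
scene n 1788 slope 0.0016187503947902506 z at edge 0.07951371819462424 X range [-0.22  -0.195  0.102  0.105]
```

arm_command(motion=[[0, 0, 0, 4, 0, 0, 0], [0, 0, 0, 5, 0, 0, 0], [0, 0, 0, -4, 0, 0, 0], [0, 0, 0, 0, 0, 0, 0], [0, 0, 0, 0, 0, 0, 0]])

```text
clock: 10.58
position: [0.587, -0.1743, 0.2417]
ee_rot: [-1.12, 1.264, 1.12]
force: [0.5, -0.0, -0.3]
width: 0.005
```

arm_command(motion=[[0, 0, 0, 4, 0, 0, 0], [0, 0, 0, 5, 0, 0, 0], [0, 0, 0, -4, 0, 0, 0], [0, 0, 0, 0, 0, 0, 0], [0, 0, 0, 0, 0, 0, 0]])

```text
clock: 11.2
position: [0.5876, -0.1693, 0.2417]
ee_rot: [-1.12, 1.264, 1.12]
force: [-0.1, 0.4, -0.0]
width: 0.005
```

arm_command(motion=[[0, 0, 0, 4, 0, 0, 0], [0, 0, 0, 5, 0, 0, 0], [0, 0, 0, -4, 0, 0, 0], [0, 0, 0, 0, 0, 0, 0], [0, 0, 0, 0, 0, 0, 0]])

```text
clock: 11.82
position: [0.5882, -0.1643, 0.2417]
ee_rot: [-1.12, 1.264, 1.12]
force: [0.3, 0.1, -0.5]
width: 0.004
```

```bash
python3 - <<'E'
from bar import *
np.set_printoptions(precision=3,suppress=True)
barfit()
E
```

```text
tool X,Y,z -0.2040319771592881 0.0006534131171365004 0.24170691032760516 F [0.533 0.561 0.673] t 11.875
scene n 1789 slope 0.0010094507511993235 z at edge 0.07954254270395124 X range [-0.204 -0.18   0.117  0.12 ]
```

Tracks well; next block of four cycles.

arm_command(motion=[[0, 0, 0, 4, 0, 0, 0], [0, 0, 0, 5, 0, 0, 0], [0, 0, 0, -4, 0, 0, 0], [0, 0, 0, 0, 0, 0, 0], [0, 0, 0, 0, 0, 0, 0]])

```text
clock: 12.5
position: [0.5888, -0.1594, 0.2417]
ee_rot: [-1.12, 1.264, 1.12]
force: [-0.8, 0.0, 0.3]
width: 0.008
```

arm_command(motion=[[0, 0, 0, 4, 0, 0, 0], [0, 0, 0, 5, 0, 0, 0], [0, 0, 0, -4, 0, 0, 0], [0, 0, 0, 0, 0, 0, 0], [0, 0, 0, 0, 0, 0, 0]])

```text
clock: 13.12
position: [0.5894, -0.1544, 0.2417]
ee_rot: [-1.12, 1.264, 1.12]
force: [0.5, 0.7, 0.3]
width: 0.001
```

arm_command(motion=[[0, 0, 0, 4, 0, 0, 0], [0, 0, 0, 5, 0, 0, 0], [0, 0, 0, -4, 0, 0, 0], [0, 0, 0, 0, 0, 0, 0], [0, 0, 0, 0, 0, 0, 0]])

```text
clock: 13.75
position: [0.59, -0.1494, 0.2417]
ee_rot: [-1.12, 1.264, 1.12]
force: [-0.0, 0.1, 0.5]
width: 0.008
```

```bash
python3 - <<'E'
from bar import *
np.set_printoptions(precision=3,suppress=True)
barfit()
E
```

```text
tool X,Y,z -0.1890673503023813 0.0006566263581747433 0.24170542573047513 F [-0.878  0.202 -0.32 ] t 13.8
scene n 1776 slope 0.0009429895678564497 z at edge 0.07947372102839108 X range [-0.191 -0.164  0.133  0.135]
```

arm_command(motion=[[0, 0, 0, 4, 0, 0, 0], [0, 0, 0, 5, 0, 0, 0], [0, 0, 0, -4, 0, 0, 0], [0, 0, 0, 0, 0, 0, 0], [0, 0, 0, 0, 0, 0, 0]])

```text
clock: 14.42
position: [0.5906, -0.1445, 0.2417]
ee_rot: [-1.12, 1.264, 1.12]
force: [-0.6, -0.6, 0.1]
width: 0.006
```

arm_command(motion=[[0, 0, 0, 4, 0, 0, 0], [0, 0, 0, 5, 0, 0, 0], [0, 0, 0, -4, 0, 0, 0], [0, 0, 0, 0, 0, 0, 0], [0, 0, 0, 0, 0, 0, 0]])

```text
clock: 15.05
position: [0.5912, -0.1395, 0.2417]
ee_rot: [-1.12, 1.264, 1.12]
force: [0.2, -0.5, -0.4]
width: 0.002
```

arm_command(motion=[[0, 0, 0, 4, 0, 0, 0], [0, 0, 0, 5, 0, 0, 0], [0, 0, 0, -4, 0, 0, 0], [0, 0, 0, 0, 0, 0, 0], [0, 0, 0, 0, 0, 0, 0]])

```text
clock: 15.68
position: [0.5918, -0.1346, 0.2417]
ee_rot: [-1.12, 1.264, 1.12]
force: [0.1, -0.2, -0.2]
width: 0.005
```

```bash
python3 - <<'E'
from bar import *
np.set_printoptions(precision=3,suppress=True)
barfit()
E
```

```text
tool X,Y,z -0.17404311374231382 0.0006385969589417854 0.24174815405526942 F [ 0.582  0.564 -0.366] t 15.725
scene n 1783 slope 0.0004020941721291082 z at edge 0.07940666956621342 X range [-0.175 -0.15   0.147  0.149]
```

arm_command(motion=[[0, 0, 0, 4, 0, 0, 0], [0, 0, 0, 5, 0, 0, 0], [0, 0, 0, -4, 0, 0, 0], [0, 0, 0, 0, 0, 0, 0], [0, 0, 0, 0, 0, 0, 0]])

```text
clock: 16.35
position: [0.5924, -0.1296, 0.2417]
ee_rot: [-1.12, 1.264, 1.12]
force: [0.2, -0.9, 0.3]
width: 0.006
```

arm_command(motion=[[0, 0, 0, 4, 0, 0, 0], [0, 0, 0, 5, 0, 0, 0], [0, 0, 0, -4, 0, 0, 0], [0, 0, 0, 0, 0, 0, 0], [0, 0, 0, 0, 0, 0, 0]])

```text
clock: 16.98
position: [0.593, -0.1247, 0.2417]
ee_rot: [-1.12, 1.264, 1.12]
force: [-0.2, -0.4, 0.4]
width: 0.007
```

arm_command(motion=[[0, 0, 0, 4, 0, 0, 0], [0, 0, 0, 5, 0, 0, 0], [0, 0, 0, -4, 0, 0, 0], [0, 0, 0, 0, 0, 0, 0], [0, 0, 0, 0, 0, 0, 0]])

```text
clock: 17.6
position: [0.5936, -0.1197, 0.2417]
ee_rot: [-1.12, 1.264, 1.12]
force: [-0.0, -0.3, -0.4]
width: 0.004
```

```bash
python3 - <<'E'
from bar import *
np.set_printoptions(precision=3,suppress=True)
barfit()
E
```

```text
tool X,Y,z -0.15907803660746228 0.0006397463557712842 0.24171793316377244 F [0.612 0.132 0.143] t 17.65
scene n 1732 slope 0.00103272134844288 z at edge 0.07946180572994624 X range [-0.159 -0.134  0.161  0.163]
```

arm_command(motion=[[0, 0, 0, 4, 0, 0, 0], [0, 0, 0, 5, 0, 0, 0], [0, 0, 0, -4, 0, 0, 0], [0, 0, 0, 0, 0, 0, 0], [0, 0, 0, 0, 0, 0, 0]])

```text
clock: 18.27
position: [0.5942, -0.1147, 0.2417]
ee_rot: [-1.12, 1.264, 1.12]
force: [-0.2, 0.3, -0.5]
width: 0.005
```

arm_command(motion=[[0, 0, 0, 4, 0, 0, 0], [0, 0, 0, 5, 0, 0, 0], [0, 0, 0, -4, 0, 0, 0], [0, 0, 0, 0, 0, 0, 0], [0, 0, 0, 0, 0, 0, 0]])

```text
clock: 18.9
position: [0.5948, -0.1097, 0.2417]
ee_rot: [-1.12, 1.264, 1.12]
force: [0.0, 0.9, -0.3]
width: 0.002
```

arm_command(motion=[[0, 0, 0, 4, 0, 0, 0], [0, 0, 0, 5, 0, 0, 0], [0, 0, 0, -4, 0, 0, 0], [0, 0, 0, 0, 0, 0, 0], [0, 0, 0, 0, 0, 0, 0]])

```text
clock: 19.52
position: [0.5954, -0.1048, 0.2417]
ee_rot: [-1.12, 1.264, 1.12]
force: [0.1, -0.8, -0.4]
width: 0.002
```

```bash
python3 - <<'E'
from bar import *
np.set_printoptions(precision=3,suppress=True)
barfit()
E
```

```text
tool X,Y,z -0.14405586706306814 0.0006497961225871419 0.24170770960434448 F [-0.147 -0.558  0.448] t 19.575
scene n 1737 slope 0.0010828761114621349 z at edge 0.07950767134876549 X range [-0.145 -0.119  0.176  0.177]
```

arm_command(motion=[[0, 0, 0, 4, 0, 0, 0], [0, 0, 0, 5, 0, 0, 0], [0, 0, 0, -4, 0, 0, 0], [0, 0, 0, 0, 0, 0, 0], [0, 0, 0, 0, 0, 0, 0]])

```text
clock: 20.2
position: [0.596, -0.0998, 0.2417]
ee_rot: [-1.12, 1.264, 1.12]
force: [-0.1, 0.9, -0.3]
width: 0.005
```

arm_command(motion=[[0, 0, 0, 4, 0, 0, 0], [0, 0, 0, 5, 0, 0, 0], [0, 0, 0, -4, 0, 0, 0], [0, 0, 0, 0, 0, 0, 0], [0, 0, 0, 0, 0, 0, 0]])

```text
clock: 20.82
position: [0.5966, -0.0948, 0.2417]
ee_rot: [-1.12, 1.264, 1.12]
force: [0.6, 0.8, -1.4]
width: 0.003
```

```bash
python3 - <<'E'
from bar import *
np.set_printoptions(precision=3,suppress=True)
barfit()
E
```

```text
tool X,Y,z -0.13404365350536152 0.000622671801726814 0.2417284845549417 F [ 0.068 -0.157  0.443] t 20.875
scene n 1730 slope -0.0002414729588408874 z at edge 0.07954681409472232 X range [-0.134 -0.109  0.186  0.187]
```

arm_command(motion=[[0, 0, 0, 4, 0, 0, 0], [0, 0, 0, 4, 0, 0, 0], [0, 0, 0, -5, 0, 0, 0], [0, 0, 0, 0, 0, 0, 0], [0, 0, 0, 0, 0, 0, 0]])

```text
clock: 21.5
position: [0.5969, -0.0919, 0.2417]
ee_rot: [-1.12, 1.264, 1.12]
force: [0.3, -0.4, 0.6]
width: 0.008
```

```bash
python3 - <<'E'
from bar import *
np.set_printoptions(precision=3,suppress=True)
barfit()
E
```

```text
tool X,Y,z -0.13101919743017018 0.0006379944817340578 0.24170240752677133 F [ 0.216 -0.241  0.096] t 21.55
scene n 1673 slope -0.08444909642229802 z at edge 0.0796929086303328 X range [-0.132 -0.104  0.19   0.192]
```

arm_command(motion=[[0, 0, 0, -10, 0, 0, 0], [0, 0, 0, -10, 0, 0, 0], [0, -30, 0, 0, 0, 0, 0], [0, -30, 0, 0, 0, 0, 0], [0, 0, 0, 0, 0, 0, 0]])

```text
clock: 22.18
position: [0.5952, -0.1131, 0.3041]
ee_rot: [-1.122, 1.261, 1.116]
force: [0.5, -0.2, -0.6]
width: 0.004
```

```bash
python3 - <<'E'
from bar import *
np.set_printoptions(precision=3,suppress=True)
barfit(); print(*delta([.5033,-.0204,.30],Rt(np.radians(67))))
E
```

```text
tool X,Y,z -0.15196717388104955 0.0004108661928456813 0.30261402816591354 F [ 0.002  0.781 -0.46 ] t 22.225
scene n 1817 slope -0.08842283575413427 z at edge 0.07971379002492648 X range [-0.104 -0.104  0.19   0.192]
[  2.407 101.872  80.499] [16.056  0.018  0.117]
```

arm_command(motion=[[45, 1, 34, 27, 0, 0, 0], [45, 1, 34, 27, 0, 0, 0], [45, 0, 34, 26.5, 0, 0, 0], [45, 0, 0, 0, 8, 0, 0], [45, 0, 0, 0, 8, 0, 0]])

```text
clock: 22.85
position: [0.5022, -0.0194, 0.299]
ee_rot: [-0.906, 1.375, 0.908]
force: [-0.6, -0.2, 0.0]
width: 0.469
```

arm_command(motion=[[45, 0, 0, 0, 0, 0, 0], [45, 0, 0, 0, 0, 0, 0]])

```text
clock: 23.1
position: [0.5028, -0.0197, 0.2993]
ee_rot: [-0.912, 1.372, 0.912]
force: [0.2, 0.2, 0.2]
width: 0.491
```

```bash
python3 - <<'E'
from bar import *
np.set_printoptions(precision=3,suppress=True)
s=arm.observe(); w=wrist(); save(w,'w4.png'); P=cloud(w)
d=np.hypot(P[...,0]-.503,P[...,1]+.02)<.045
for lo,hi in ((.009,.022),(.052,.064)):
    m=cv2.morphologyEx((d&(P[...,2]>lo)&(P[...,2]<hi)).astype(np.uint8),cv2.MORPH_OPEN,np.ones((3,3)))>0
    q=P[m]; r=cv2.minAreaRect((q[:,:2]*1000).astype(np.float32)); print(len(q),np.median(q[:,2]),r)
c=np.array(r[0])/1000
print(s['position'],s['width'],*delta([*c,.203],Rt(np.radians(67))))
E
```

```text
839 0.014587563731592812 ((503.63763427734375, -19.973125457763672), (23.247844696044922, 50.4874267578125), 66.72403717041016)
467 0.05849381537867954 ((503.3009338378906, -19.985668182373047), (14.909626007080078, 16.71503257751465), 67.3187026977539)
[ 0.503 -0.02   0.299] 0.49105628432058646 [96.394 -0.522 -0.044] [ 0.233 -0.023 -0.027]
```

View pics/w4.png

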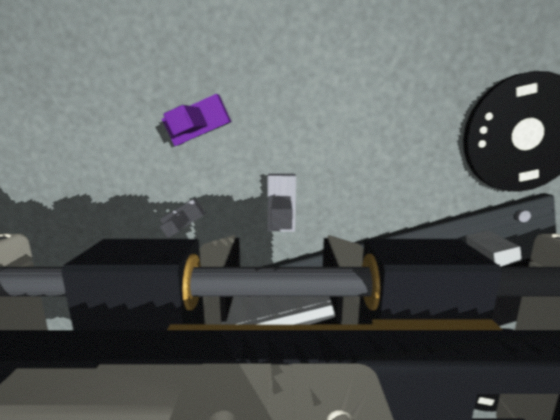

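arm_command(motion=[[45, 40, -0.5, 0, 0, 0, 0], [45, 36, 0, 0, 0, 0, 0], [45, 20, 0, 0, 0, 0, 0], [45, 0, 0, 0, 0, 0, 0], [45, 0, 0, 0, 0, 0, 0]])

```text
clock: 23.78
position: [0.5038, -0.02, 0.2044]
ee_rot: [-0.91, 1.371, 0.91]
force: [0.6, 0.7, -0.4]
width: 0.489
```

arm_command(motion=[[5, 0, 0, 0, 0, 0, 0], [5, 0, 0, 0, 0, 0, 0], [5, 0, 0, 0, 0, 0, 0], [5, 0, 0, 0, 0, 0, 0], [5, 0, 0, 0, 0, 0, 0]], newtons=20)

```text
clock: 24.4
position: [0.5035, -0.0196, 0.2039]
ee_rot: [-0.91, 1.372, 0.91]
force: [-0.8, 1.0, 4.7]
width: 0.172
```

arm_command(motion=[[5, -30, 0, 0, 0, 0, 0], [5, -55, 0, 0, 0, 0, 0], [5, -35, 0, 0, 0, 0, 0], [5, 0, 0, 0, 0, 0, 0], [5, 0, 0, 0, 0, 0, 0]])

```text
clock: 25.02
position: [0.5031, -0.0195, 0.3231]
ee_rot: [-0.91, 1.373, 0.911]
force: [-0.1, 0.3, -0.5]
width: 0.176
```

```bash
python3 - <<'E'
from bar import *
np.set_printoptions(precision=2,suppress=True)
s=arm.observe(); w=wrist(); save(w,'w5.png'); P=cloud(w)
Q=R.from_rotvec(s['ee_rot']).as_matrix(); T=(P-s['position'])@Q*1000   # tool coords mm
m=(abs(T[...,1])<40)&(abs(T[...,2])<45)&(T[...,0]>165)&(T[...,0]<215)&(w['range_z']>0)
q=T[m]; print(len(q)); 
for lo in range(165,215,5):
    k=q[(q[:,0]>=lo)&(q[:,0]<lo+5)]
    if len(k): print(lo,len(k),'y',k[:,1].min(),k[:,1].max(),'z',k[:,2].min(),k[:,2].max())
# target
th=.088; y=YAW
b=.0015
X=b*np.cos(th)+.010*np.sin(th); Z=.060-b*np.sin(th)+.010*np.cos(th)
up=np.r_[np.sin(th)*d2,np.cos(th)]; 
def pose(h): # TCP with clip feet h above seated
    return st(X,0,Z)+up*(.2039+h)
zt=np.r_[np.cos(th)*d2,-np.sin(th)]; Rm=np.column_stack([-up,np.cross(zt,-up),zt])
np.save('tgt.npy',np.column_stack([pose(0),Rm]))
print(s['position'],pose(.06),'lev',*delta(pose(.06),Rt(YAW))); print(*delta(pose(.06),Rm))
E
```

```text
2324
165 257 y 6.958140757602998 10.798619798679207 z -17.212068478647772 16.948360186098487
170 234 y 7.386702747737379 10.778594029158665 z -17.353227107876396 17.242631373036513
175 129 y 7.017784658820639 10.638200222761151 z -13.090829822414427 13.317515252969029
180 93 y 6.876635596312901 8.665039249740609 z -8.128276936997265 7.34852638745569
185 1152 y 4.215543768085052 25.29469393565626 z -11.946517093721832 11.612670611113892
190 298 y 4.946795913953871 25.39967011928084 z -12.276603104653098 11.68021590328625
195 84 y 24.52643648625977 25.44082273842076 z -12.233968109838194 11.737950618803843
200 76 y 24.653494097958546 25.303604444676807 z -11.94203372085667 11.602030429775384
205 1 y 24.493515478434286 24.493515478434286 z 4.359329251707745 4.359329251707745
[ 0.5  -0.02  0.32] [0.62 0.06 0.33] lev [-10.2  -72.17 120.68] [-16.    -0.03  -0.1 ]
[-10.2  -72.17 120.68] [-15.99   4.98  -0.8 ]
```

View pics/w5.png

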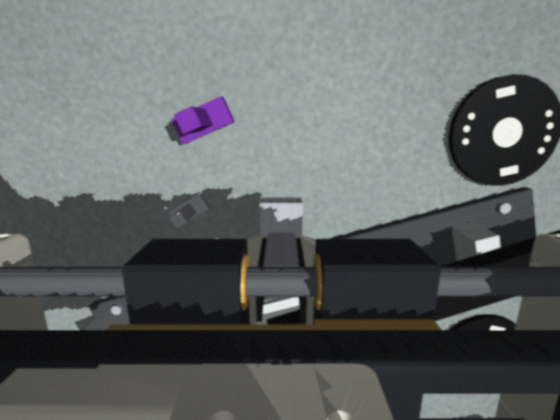

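arm_command(motion=[[5, -4, -24, 40, 0, 0, 0], [5, -4, -24, 40, 0, 0, 0], [5, -2, -24, 40, 0, 0, 0], [5, 0, 0, 0, -8, 2.5, -0.4], [5, 0, 0, 0, -8, 2.5, -0.4]])

```text
clock: 25.7
position: [0.6165, 0.0631, 0.3315]
ee_rot: [-1.186, 1.333, 1.084]
force: [-0.5, -0.9, 0.1]
width: 0.177
```

arm_command(motion=[[5, 0, 0, 0, 0, 0, 0], [5, 0, 0, 0, 0, 0, 0]])

```text
clock: 25.95
position: [0.6162, 0.0626, 0.3329]
ee_rot: [-1.178, 1.332, 1.078]
force: [-0.2, -0.2, -0.1]
width: 0.171
```

```bash
cat > place.py <<'E'
from bar import *
import sys
np.set_printoptions(precision=2,suppress=True)
t=np.load('tgt.npy'); h=float(sys.argv[1])
print('delta to h',h,*delta(t[:,0]-t[:,1]*h,t[:,1:]))
im,P=barfit()
X,Y=xy(P)
for lo,hi in ((.06,.17),(-.1,-.04)):
    m=(abs(Y)<.03)&(X>lo)&(X<hi)&(im['frame'].max(2)<70)&(abs(P[...,2]-(.0797-.088*X))<.003)
    print('bar Y mm',m.sum(),np.percentile(Y[m],[1,3,97,99])*1000)
E
python3 place.py .06
```

```text
delta to h 0.06 [ 0.09 -0.01  1.02] [-0.21  0.02  0.01]
tool X,Y,z 0.024525819506721298 -1.790827383107871e-05 0.33317876192860435 F [-0.03 -0.4  -0.85] t 26.0
scene n 1769 slope -0.0880400291823862 z at edge 0.07975557167679073 X range [-0.1  -0.1   0.19  0.19]
bar Y mm 831 [-20.09 -19.37  15.18  16.38]
bar Y mm 477 [-19.28 -18.59  15.08  15.98]
```

```bash
python3 - <<'E'
from bar import *
np.set_printoptions(precision=2,suppress=True)
w=wrist(); P=cloud(w); X,Y=xy(P); s=arm.observe(); save(w,'w6.png')
e=P[...,2]-(.0797-.088*X)
for lo,hi in ((.03,.06),(.06,.1),(.1,.15),(-.06,-.02),(-.09,-.06)):
    m=(abs(Y)<.026)&(X>lo)&(X<hi)&(abs(e)<.004); 
    if m.sum()>20: print('bar near edge',lo,m.sum(),np.percentile(Y[m],[1,97,99,100])*1000,'res z',np.median(e[m])*1000)
Q=R.from_rotvec(s['ee_rot']).as_matrix(); T=(P-s['position'])@Q*1000
m=(abs(T[...,1])<40)&(abs(T[...,2])<14)&(T[...,0]>186)&(T[...,0]<215)&(w['range_z']>0)
print('clip Y',np.percentile(Y[m],[90,97,99])*1000,'X',np.percentile(X[m],[1,99])*1000,'ty',T[m][:,1].max(), 'tool Y',xy(s['position'])[1])
print(proj(w,st(.05,.018,.0755)),proj(w,st(.1,.018,.071)))
cv2.imwrite('pics/w6c.png',cv2.resize(w['frame'][150:290,180:460,::-1],None,fx=2.8,fy=2.8,interpolation=cv2.INTER_CUBIC))
E
```

```text
bar near edge 0.03 1733 [-18.43  16.4   16.67  17.  ] res z 0.8139296078945035
bar near edge 0.06 2315 [-18.52  16.38  16.72  17.16] res z 0.7994301241930207
bar near edge 0.1 2907 [-18.84  16.42  16.83  17.04] res z 0.6980290735703193
bar near edge -0.06 2314 [-18.21  16.57  16.76  16.99] res z 0.9567226736362024
bar near edge -0.09 1774 [-19.    16.56  16.76  17.  ] res z 0.9621663079043413
clip Y [24.79 24.98 25.06] X [-4.05 19.21] ty 25.562627417485405 tool Y -7.716650473316847e-05
[343.78 189.84] [409.45 189.66]
```

View pics/w6c.png

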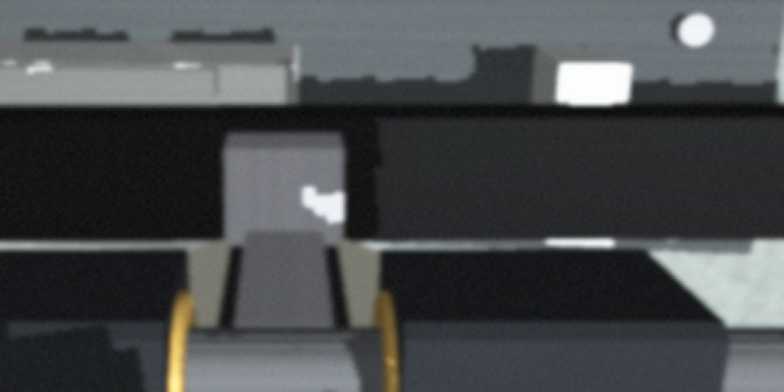

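arm_command(motion=[[5, 15, -1, 1, -0.2, 0, 0], [5, 20, 0, 0, 0, 0, 0], [5, 10, 0, 0, 0, 0, 0], [5, 0, 0, 0, 0, 0, 0], [5, 0, 0, 0, 0, 0, 0]])

```text
clock: 26.68
position: [0.6174, 0.0597, 0.2893]
ee_rot: [-1.184, 1.328, 1.082]
force: [0.6, 0.1, 0.6]
width: 0.174
```

```bash
python3 place.py .015; python3 - <<'E'
from bar import *
np.set_printoptions(precision=2,suppress=True)
w=wrist(); P=cloud(w); X,Y=xy(P); s=arm.observe(); save(w,'w7.png')
e=P[...,2]-(.0797-.088*X)
for lo,hi in ((.04,.06),(.06,.1),(-.09,-.06)):
    m=(abs(Y)<.026)&(X>lo)&(X<hi)&(abs(e)<.004)
    if m.sum()>20: print('bar edge',lo,m.sum(),np.percentile(Y[m],[1,97,99,100])*1000)
Q=R.from_rotvec(s['ee_rot']).as_matrix(); T=(P-s['position'])@Q*1000
m=(abs(T[...,1])<40)&(abs(T[...,2])<13)&(T[...,0]>187)&(T[...,0]<203)&(T[...,1]>19)
print('clip Y',np.percentile(Y[m],[90,97,99])*1000,'X',np.percentile(X[m],[1,99])*1000)
E
```

```text
delta to h 0.015 [ 1.38  1.51 -0.12] [0.17 0.01 0.14]
tool X,Y,z 0.021890640494014995 -0.001548968864166322 0.2893982196959372 F [-0.39 -0.39 -0.79] t 26.725
scene n 1661 slope -0.08877380848002958 z at edge 0.07978450038601306 X range [-0.1  -0.1   0.19  0.19]
bar Y mm 835 [-19.83 -19.15  14.9   16.21]
bar Y mm 484 [-19.48 -18.83  14.79  16.11]
bar edge 0.04 1129 [-5.9  16.68 16.84 17.08]
bar edge 0.06 2450 [-13.54  16.67  16.84  17.12]
bar edge -0.09 1840 [-11.8   16.62  16.82  17.17]
clip Y [23.02 23.12 23.2 ] X [-7.04 16.26]
```

arm_command(motion=[[5, 4, 0.5, 0, 0, 0, 0], [5, 4, 0, 0, 0, 0, 0], [5, 4, 0, 0, 0, 0, 0], [5, 0, 0, 0, 0, 0, 0], [5, 0, 0, 0, 0, 0, 0]])

```text
clock: 27.4
position: [0.6166, 0.0588, 0.2769]
ee_rot: [-1.184, 1.329, 1.082]
force: [-0.4, -0.0, -0.0]
width: 0.173
```

```bash
python3 place.py .0; python3 - <<'E'
from bar import *
w=wrist(); P=cloud(w); save(w,'w8.png'); F=[]
for i in range(12): F.append(arm.observe()['force'])
print(F[0],F[-1])
cv2.imwrite('pics/w8c.png',cv2.resize(w['frame'][150:290,180:460,::-1],None,fx=2.8,fy=2.8,interpolation=cv2.INTER_CUBIC))
E
```

```text
delta to h 0.0 [ 3.95  0.82 -0.16] [ 0.19 -0.01  0.1 ]
tool X,Y,z 0.020787228159814847 -0.0008361025793702731 0.27694346846922385 F [ 0.94  0.59 -0.2 ] t 27.45
scene n 1595 slope -0.0881543136462174 z at edge 0.07975768595040016 X range [-0.1  -0.1   0.19  0.19]
bar Y mm 822 [-19.74 -19.18  15.18  16.14]
bar Y mm 477 [-19.51 -18.45  14.92  16.01]
[ 0.0829  0.3532 -0.3964] [ 0.0829  0.3532 -0.3964]
```

arm_command(motion=[[5, 1, 0, 0, 0, 0, 0], [5, 1, 0, 0, 0, 0, 0], [5, 0, 0, 0, 0, 0, 0]])

```text
clock: 27.88
position: [0.6165, 0.0586, 0.2748]
ee_rot: [-1.184, 1.329, 1.082]
force: [-0.2, 0.1, -1.4]
width: 0.173
```

arm_command(motion=[[5, 0.7, 0, 0, 0, 0, 0], [5, 0, 0, 0, 0, 0, 0], [5, 0, 0, 0, 0, 0, 0]])

```text
clock: 28.25
position: [0.6165, 0.0585, 0.2742]
ee_rot: [-1.184, 1.329, 1.082]
force: [-0.2, -0.4, -0.8]
width: 0.171
```

```bash
python3 place.py 0
```

```text
delta to h 0.0 [ 1.26  0.79 -0.14] [ 0.19 -0.    0.1 ]
tool X,Y,z 0.020572460001656478 -0.0007942748236563003 0.27419701188924517 F [-0.56 -0.22 -0.43] t 28.3
scene n 1605 slope -0.08821797399767742 z at edge 0.07975873489954542 X range [-0.1  -0.1   0.19  0.19]
bar Y mm 821 [-19.74 -18.98  14.92  16.27]
bar Y mm 496 [-19.16 -18.69  15.02  16.37]
```

arm_command(motion=[[5, 0.6, 0, 0, 0, 0, 0], [5, 0, 0, 0, 0, 0, 0], [36, 0, 0, 0, 0, 0, 0], [36, 0, 0, 0, 0, 0, 0], [36, 0, 0, 0, 0, 0, 0]])

```text
clock: 28.92
position: [0.6166, 0.0585, 0.2736]
ee_rot: [-1.184, 1.329, 1.082]
force: [0.3, 0.5, -1.1]
width: 0.384
```

arm_command(motion=[[36, -10, 0, 0, 0, 0, 0], [36, -30, 0, 0, 0, 0, 0], [36, -40, 0, 0, 0, 0, 0], [36, -40, 0, 0, 0, 0, 0], [36, 0, 0, 0, 0, 0, 0]])

```text
clock: 29.55
position: [0.6185, 0.069, 0.3971]
ee_rot: [-1.186, 1.323, 1.079]
force: [-0.3, -0.1, -0.2]
width: 0.39
```

```bash
python3 place.py 0; python3 - <<'E'
from bar import *
np.set_printoptions(precision=2,suppress=True)
for c in ('wrist','scene'):
    im=wrist() if c=='wrist' else get_image(c); P=cloud(im); X,Y=xy(P); save(im,'end_'+c+'.png')
    e=P[...,2]-(.0797-.088*X)
    m=(abs(X)<.04)&(abs(Y)<.035)&(e>.0022)&(e<.0075); m=cv2.morphologyEx(m.astype(np.uint8),cv2.MORPH_OPEN,np.ones((3,3)))>0
    if m.sum()>10:
        q=np.stack([X[m],Y[m]],-1)*1000; print(c,'bridge',m.sum(),np.median(e[m])*1000,cv2.minAreaRect(q.astype(np.float32)))
    m=(abs(X)<.04)&(abs(Y)<.03)&(e>.044)&(e<.052)
    if m.sum()>10: print('lug top',m.sum(),X[m].mean()*1000,Y[m].mean()*1000,np.median(e[m])*1000)
cv2.imwrite('pics/endc.png',cv2.resize(im['frame'][170:310,110:330,::-1],None,fx=3.5,fy=3.5,interpolation=cv2.INTER_CUBIC))
E
```

```text
delta to h 0.0 [124.65   2.49  -0.22] [0.18 0.13 0.45]
tool X,Y,z 0.03113247654193425 -0.0008866623868411576 0.3950266826487683 F [ 0.26 -0.65 -0.79] t 29.6
scene n 1671 slope -0.08829033171366797 z at edge 0.07974135246479047 X range [-0.1  -0.1   0.19  0.19]
bar Y mm 828 [-20.11 -19.32  14.96  15.96]
bar Y mm 481 [-19.11 -18.48  15.23  16.67]
wrist bridge 691 4.909763701781644 ((3.280141830444336, -1.2846927642822266), (49.69083023071289, 23.610233306884766), 89.62894439697266)
lug top 386 7.337966032762824 -0.2087982277884277 49.063285643621505
scene bridge 88 4.153322664856699 ((4.618673324584961, -1.7306747436523438), (50.061988830566406, 19.88555335998535), 89.06391143798828)
lug top 69 9.189085369631778 -1.9881078761406181 47.87176986917639
```

View pics/endc.png

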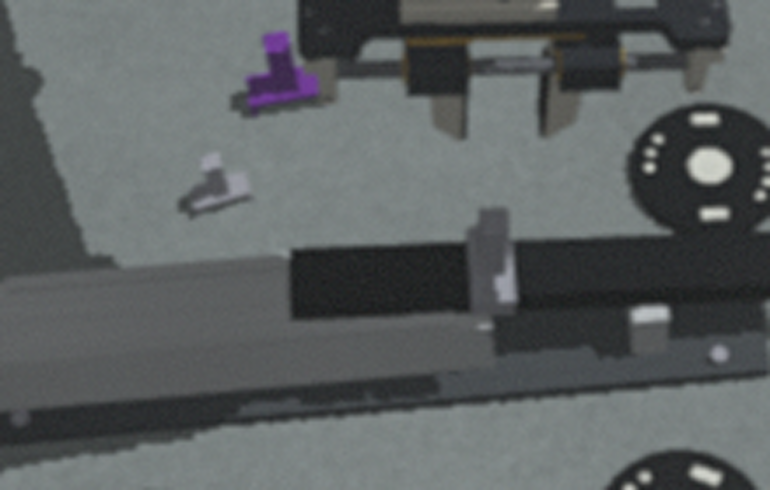

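```bash
python3 -c "
from cell import arm
print(arm.observe()['dq']); print(arm.sign_off())"
```

```text
[ 0.00268578  0.01489879 -0.00473442  0.01219768  0.00136507 -0.00093762
  0.00148585]
the job is handed in; nothing more can be done
None
```

The bar has tipped onto the catch under its own weight, and the clip sits astride it above the fulcrum edge. I handed the job in at about 29.6 s of the 72 s allowed; sign-off gives no verdict.

**What I did:**
- I pushed the bar with closed fingers in steps of about 5 mm, backing off after each one, until it tipped. The last step was 4 mm.
- I then gripped the larger grey clip by its lug, tilted it to match the bar's slope, lowered it gently and released it.

**Last checks:**
- **Bar:** it slopes 0.088 rad and rests on the edge and the catch, with the arm well clear of it.
- **Clip along the bar:** its middle is about 1.2 mm past the edge. The bar stayed level before the last 4 mm push and tipped after it, so its balance point is 0–4 mm past the edge. That puts the clip within about 3 mm of it, inside the 8 mm limit.
- **Clip seating:** it is square to the bar within about 0.01 rad, and the bridge top is 4–5 mm above the bar's top, so it is fully down.
- **Forces:** the most I read was about 5 N, at the end of a move.

**Disagreements:** the wrist and scene cameras differ by 1–2 mm in position and by about 0.8 mm in height, within calibration. I did not re-measure the discs, the short bar or the bottle at the end; I saw no contact with them.

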